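Set the sole heater's timer three clicks and start it

ROBOT

A 6-joint arm with a two-finger parallel gripper is mounted at the origin on the work surface. World frame = base frame: x ahead of the robot, y to its left, z up, the work surface at z = 0. Lengths are in m, angles in degrees, forces in N, time in s.
With the tool pointing down it reaches from about 0.325 to 0.775 m from the base axis. Payload 9.3 kg.
Tool frame: the origin (TCP) lies at the very end of the fingers, on their centre line; the grasp point (between the pads) lies 19 mm behind it (arm.grasp_offset is the distance from the TCP to the grasp point, in m); z points along the fingers, y is the line along which they close (so a half turn about z gives the same grasp; the last joint's range is limited). The gripper opens to 85 mm and grips with 20 to 120 N. Pads are 22 mm wide; open, the fingers measure 114 mm over their backs; the gripper's body (76 mm by 85 mm) begins 54 mm behind the grasp point. The pads swing forward as they close: fully open they stand 13 mm farther back than shut.
Start: joints at [-72.857, 14.817, 1.232, 76.415, 0, 81.257], TCP at [0.24, -0.495, 0.231] pointing down, gripper open.
Joint ranges: [-174.27, 174.27], [-52.1, 104.24], [-59.71, 78.15], [-110.17, 111.67], [-87.03, 83.33], [-180, 180]. Speed limits (degrees/s): [127.2, 127.2, 159.86, 180, 180, 180].

INTERFACE

Orientations are given as a 3x3 rotation matrix whose columns are the frame's x, y, z axes.
In Python, from cell import arm gives the robot as it stands. The module is installed in compiled form; this text tells all that it offers.
- The arm moves only by the tool send_rows, never from a script. Its argument "motion" is a list that holds one entry, the list of rows, each a list of 5 numbers: the shift along the world's x, y, z each as a share of 200 mm, from -1 to 1, then the turn about the world's z as a share of 2 rad, from -1 to 1, then the opening in per cent of the stroke, from 0 (shut) to 100 (fully open). In form: [[[dx, dy, dz, turn, claw], ...]]. A call has 1 to 5 rows; each row is the pose to reach, as a shift and turn from the pose commanded when the call began; what a row does not reach only later rows make up. A row lasts 1/10 s, in which the tool goes at most 50 mm and 8.59 degrees, less where a joint would pass 70% of its speed; a pose out of reach is approached as far as the arm can. A call with a number of a shift or a turn outside -1 to 1 is refused whole. A call with a gripper value outside its range is refused whole. The fingers move at their own pace and stop on an object; "newtons" is the grip in N (left out, the last holds). Time passes only in rows, so rows that repeat a pose let the fingers close. It gives the time, the measured TCP pose, the force, the opening and the grip force at its end, in the units of the state.
- arm.state(): the state, without advancing time (a new reading comes with each control period).
- arm.get_image(name): name is "side" or "top"; returns a dict with "color" (420x560x3 uint8, red, green, blue), "vertical_fov" (degrees; the focal length in pixels is half the picture's height over the tangent of half this angle, whatever the lens; pixels are square), "cx", "cy" (the principal point, pixels), "k1" (the pictures are not rectified: a ray, as slopes to the right and down, at radius r is drawn at 1 + k1 r^2 times it, then the intrinsics apply), "R" (3x3) and "t" (3): a world point X has camera coordinates R X + t. Camera axes: x right, y down, z forward; pixel columns grow to the right and rows downward; lengths in m; the calibration is good to about 2 mm. A picture is of the moment at which its call begins. There is no depth.
- arm.sign_off(): hands the job in; it is judged then, once.
The state is a dict: "time_s": time; "qpos": joint angles; "dq": joint speeds; "joint_efforts": joint torques, N m; "tcp_pos": TCP position; "ee_rot": TCP orientation; "contact_force": force on the tool from outside, world axes, zero at the start; "ft_torque": the same for the moment, N m; "gripper_width": finger opening in m; "grip_force": force on a finger pad.
Only numpy, scipy, OpenCV 4.12 (cv2) and the standard library are available. Lean on these libraries where they do the work, as an engineer would, in place of code of your own. Each camera call takes 0.05 s, during which the arm holds its last target. There are 200 camera calls.

TASK

Two shoe soles lie on the plate of the bench heater, ready to be warmed. Turn the timer, the bar-shaped knob on the heater's front deck, clockwise by three clicks from its off stop and let go of it, then press the start button fully down and let it spring back. Leave the round heat knob as it is set.

Things in the scene. Friction and masses are not known exactly. Their poses are not given: they have to be found in the camera images.
- timer (a joint): Timer knob angle in rad: 0 at the off stop (where it always starts), growing clockwise seen from above, to 4.19. It clicks every 24 degrees (0.419 rad); the third click is at 1.257. Turning takes up to about 0.13 N m; released between two clicks, it snaps to the nearer one.
- timer_grip (a point): Timer: black bar grip 42 mm long, 14 wide, 30 tall on a 44 mm black disc, on a 68 mm round plate with a tick per click. Point: on its upright axis, 7 mm below the bar's top, 23 above the disc, 97 above the table. Frame turns with the knob: z up, x along the bar, white pointer line at the -x end. It stands on the grey deck, 60 mm high, on the heater's robot side.
- start (a joint): Travel of the start button in m: 0 up, 0.006 fully pressed; a spring of 5 N at full travel pushes it back up.
- start_top (a point): Start button: plain black round push button, 36 mm diameter, flat top, in a round aluminium housing. Point: centre of its top, z up; pressed straight down. Timer, heat knob and start button stand in a row on the deck, 110 mm apart, in any order. 75 mm beyond the row the heater's body rises to 90 mm; a 36 mm tall tin stands at the deck's left end.
- heat_mark (a point): Heat knob, to be left alone: round black ribbed knob, 40 mm diameter, 30 mm tall, white line on top, on a round aluminium plate. Point: on the rim of its top at the end of the white line, 96 mm above the table; the knob's axis is 20 mm along this frame's +x. Turns smoothly, no clicks.

How it is judged:
By the outcome, as a careful person would: the job done as asked, in the order asked, and still so for the second after the job is handed in, with the robot touching nothing.
It also fails if it takes over 48 s, if anything falls off the work surface, if the arm or the gripper's body presses on something with over 40 N, if the wrist force passes 120 N, or if a joint passes its speed limit or range.

## Working session

There is one attempt and no reset: what is moved stays moved. The work goes in short steps, Python scripts to look and compute and a tool call to move; the robot and the scene stay as the last step left them, time stands still between calls to the robot, and variables do not carry over. Pictures are saved under pics/ and viewed, at most 10 in all, crops included, and the job is handed in when it is done.

Besides the shell and the picture viewer there is one more tool, called after ">>>" in YAML: its name, and indented under it one key for each argument. send_rows: Moves the arm, as the interface text tells. Its arguments: {"type":"object","properties":{"motion":{"type":"array","items":{"type":"array","items":{"type":"array","items":{"type":"number"}}}},"newtons":{"type":"number"}},"required":["motion"]}

```bash
mkdir -p pics
cat > h.py <<'E'
import numpy as np, cv2
from cell import arm
def snap(n,f):
    d=arm.get_image(n); cv2.imwrite('pics/'+f,d['color'][:,:,::-1]); np.save('pics/'+n+'.npy',d,allow_pickle=True); return d
def load(n): return np.load('pics/'+n+'.npy',allow_pickle=True).item()
def ray(d,u,v,z):
    f=210/np.tan(np.radians(d['vertical_fov'])/2)
    p=np.array([(u-d['cx'])/f,(v-d['cy'])/f]); q=p.copy()
    for _ in range(20): q=p/(1+d['k1']*(q@q))
    R=np.array(d['R']);t=np.array(d['t']); c=-R.T@t; w=R.T@np.array([q[0],q[1],1])
    return c+w*(z-c[2])/w[2]
E
python3 - <<'E'
from h import *
for n in('top','side'):
    d=snap(n,n+'1.png'); print(n,d['vertical_fov'],-np.array(d['R']).T@d['t'])
s=arm.state();print(s['time_s'],s['ee_rot'],s['gripper_width'])
E
```

```text
top 46.36457754029644 [0.44960885 0.04722042 0.81979043]
side 45.22398396790255 [0.48474141 0.54651903 0.65551444]
0.1 [[ 8.99669155e-01  4.36572192e-01 -3.63690461e-04]
 [ 4.36572306e-01 -8.99668418e-01  1.16588091e-03]
 [ 1.81790362e-04 -1.20768427e-03 -9.99999254e-01]] 0.08575139237612833
```

View pics/top1.png

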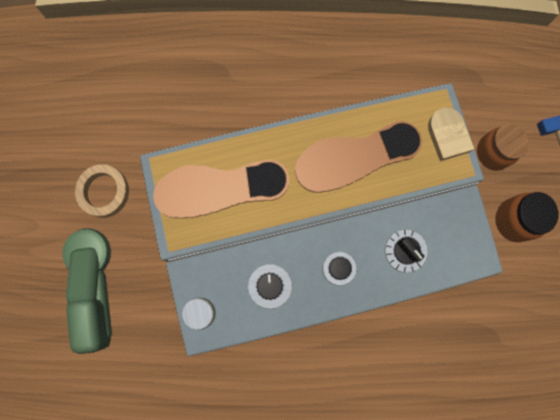

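View pics/side1.png

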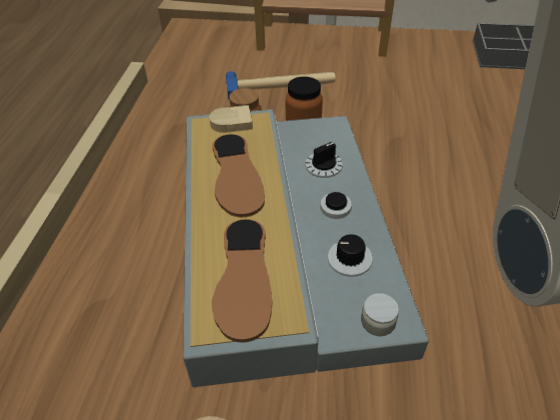

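The top view shows the timer at about (407,250), the start button at (340,268) and the heat knob at (270,286). The side view has them at (324,158), (336,202) and (350,250). I'll zoom in on the timer and start button.

Run:
```python
from h import *
a=load('top')['color'][215:295,310:440,::-1]; b=load('side')['color'][135:225,290:370,::-1]
A=cv2.resize(a,None,fx=6,fy=6,interpolation=2)[:480]; B=cv2.resize(b,None,fx=5,fy=5,interpolation=2)
cv2.imwrite('pics/z1.png',A); 
d=load('top')
for n,u,v,z in(('plate',407,250,.062),('start',340,268,.075),('heat',270,287,.095)): print(n,ray(d,u,v,z))
g=cv2.cvtColor(d['color'],cv2.COLOR_RGB2GRAY); hsv=cv2.cvtColor(d['color'],cv2.COLOR_RGB2HSV)
m=((g>150)&(hsv[...,1]<60)).astype('uint8')
for c in cv2.findContours(m[230:330,180:440].copy(),0,2)[0]:
    if cv2.contourArea(c)>60:
        (x,y),ax,an=cv2.fitEllipse(c); x+=180;y+=230; print('ell',x,y,ax,ray(d,x,y,.062))
```

```text
plate [ 0.50892937 -0.1608285   0.062     ]
start [ 0.48078393 -0.05254141  0.075     ]
heat [0.45203905 0.05341781 0.095     ]
ell 196.4946517944336 313.66053009033203 (29.636571884155273, 29.87860107421875) [0.41051377 0.16606338 0.062     ]
ell 269.5154113769531 285.79053115844727 (43.29973602294922, 43.86079025268555) [0.45399411 0.05445108 0.062     ]
ell 339.4479675292969 267.85429763793945 (32.33429718017578, 33.04853820800781) [ 0.48155502 -0.05342684  0.062     ]
ell 406.87486267089844 250.724458694458 (37.04081726074219, 38.59521484375) [ 0.50779139 -0.16059003  0.062     ]
```

View pics/z1.png

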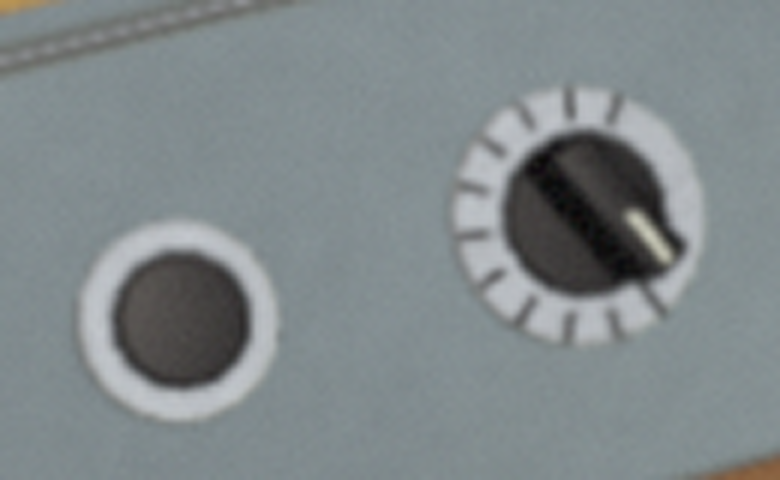

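The crop shows the timer plate centred at about (580,215), the bar and its white line pointing lower right, and the ticks running clockwise from there. The start button is centred at (180,318).

Run:
```python
from h import *
d=load('top'); P=lambda x,y,z: ray(d,310+x/6,215+y/6,z)
a,b=P(630,210,.104),P(668,258,.104); v=b-a; print('line',a,b,np.degrees(np.arctan2(v[1],v[0])))
a,b=P(580,215,.062),P(655,300,.062); v=b-a; print('tick',a,np.degrees(np.arctan2(v[1],v[0])))
a,b=P(530,168,.074),P(618,275,.074); v=b-a; print('edge',np.degrees(np.arctan2(v[1],v[0])))
s=load('side'); g=cv2.cvtColor(s['color'],cv2.COLOR_RGB2GRAY)
hsv=cv2.cvtColor(s['color'],cv2.COLOR_RGB2HSV); m=((g>150)&(hsv[...,1]<60)).astype('uint8')[140:275,290:390].copy()
for c in cv2.findContours(m,0,2)[0]:
    if cv2.contourArea(c)>60:
        (x,y),ax,an=cv2.fitEllipse(c); x+=290;y+=140; print('side',x,y,ax,ray(s,x,y,.062))
for n,z in(('side',.07),):
    for u,v in((336,201),): print('start side',[ray(s,u,v,z) for z in(.065,.07,.075,.08)])
```

```text
line [ 0.50557822 -0.16151898  0.104     ] [ 0.49362317 -0.17082299  0.104     ] -142.1081616275598
tick [ 0.50762196 -0.16024884  0.062     ] -138.94071782712348
edge -141.0473301583862
side 349.7049560546875 255.96538543701172 (32.52028274536133, 40.434906005859375) [0.45270671 0.05133372 0.062     ]
side 335.80139541625977 202.4991569519043 (20.50824737548828, 27.921245574951172) [ 0.4796677  -0.06194784  0.062     ]
start side [array([ 0.47955208, -0.06248739,  0.065     ]), array([ 0.47959602, -0.05733081,  0.07      ]), array([ 0.47963995, -0.05217424,  0.075     ]), array([ 0.47968389, -0.04701766,  0.08      ])]
```

>>> send_rows:
  motion:
    - [[0.0535,0.067,-0.014,0.0674,50],[0.107,0.134,-0.028,0.1348,50],[0.1605,0.201,-0.042,0.2022,50],[0.214,0.268,-0.056,0.2696,50],[0.2675,0.335,-0.07,0.337,50]]
  newtons: 40

```text
time_s: 0.6
tcp_pos: [0.2939, -0.4271, 0.2168]
ee_rot: [[0.426, 0.905, -0.0], [0.905, -0.426, 0.001], [0.0, -0.001, -1.0]]
contact_force: [0.6, 0.0, -0.3]
gripper_width: 0.0431
grip_force: 0.0
```

>>> send_rows:
  motion:
    - [[0.0535,0.067,-0.014,0.0674,50],[0.107,0.134,-0.028,0.1348,50],[0.1605,0.201,-0.042,0.2022,50],[0.214,0.268,-0.056,0.2696,50],[0.2675,0.335,-0.07,0.337,50]]

```text
time_s: 1.1
tcp_pos: [0.3474, -0.3601, 0.2029]
ee_rot: [[-0.232, 0.973, -0.0], [0.973, 0.232, 0.001], [0.001, -0.0, -1.0]]
contact_force: [0.7, -0.4, 0.3]
gripper_width: 0.0427
grip_force: 0.0
```

>>> send_rows:
  motion:
    - [[0.0535,0.067,-0.014,0.0674,50],[0.107,0.134,-0.028,0.1348,50],[0.1605,0.201,-0.042,0.2022,50],[0.214,0.268,-0.056,0.2696,50],[0.2675,0.335,-0.07,0.337,50]]

```text
time_s: 1.6
tcp_pos: [0.4009, -0.2931, 0.1889]
ee_rot: [[-0.789, 0.615, -0.0], [0.615, 0.789, 0.001], [0.001, 0.0, -1.0]]
contact_force: [-0.4, -0.7, 0.1]
gripper_width: 0.0428
grip_force: 0.0
```

>>> send_rows:
  motion:
    - [[0.0535,0.067,-0.014,0.0674,50],[0.107,0.134,-0.028,0.1348,50],[0.1605,0.201,-0.042,0.2022,50],[0.214,0.268,-0.056,0.2696,50],[0.2675,0.335,-0.07,0.337,50]]

```text
time_s: 2.1
tcp_pos: [0.4544, -0.2261, 0.1749]
ee_rot: [[-1.0, -0.012, -0.001], [-0.012, 1.0, 0.0], [0.001, 0.0, -1.0]]
contact_force: [-1.1, -0.3, -0.1]
gripper_width: 0.0428
grip_force: 0.0
```

>>> send_rows:
  motion:
    - [[0.0535,0.067,-0.014,0.0674,50],[0.107,0.134,-0.028,0.1348,50],[0.1605,0.201,-0.042,0.2022,50],[0.214,0.268,-0.056,0.2696,50],[0.2675,0.335,-0.07,0.337,50]]

```text
time_s: 2.6
tcp_pos: [0.5078, -0.1591, 0.1609]
ee_rot: [[-0.774, -0.633, -0.001], [-0.633, 0.774, 0.0], [0.0, 0.001, -1.0]]
contact_force: [-0.3, -1.2, 0.4]
gripper_width: 0.0428
grip_force: 0.0
```

Run:
```python
from h import *
snap('side','s2.png'); s=arm.state(); R=np.array(s['ee_rot'])
print(s['time_s'],s['tcp_pos'],np.degrees(np.arctan2(R[1,0],R[0,0])),R[:,2],s['qpos'],s['gripper_width'],s['contact_force'])
```

```text
2.65 [ 0.50879886 -0.15759972  0.1603806 ] -140.189311278853 [-4.79360370e-04  1.33872806e-03 -9.99998989e-01] [-2.62720188e+01  1.49335327e+01 -9.12941120e+00  6.59956359e+01
  5.66231475e-02 -6.60827552e+01] 0.04265927595839322 [ 0.33233781  1.65503694 -1.34272029]
```

View pics/s2.png

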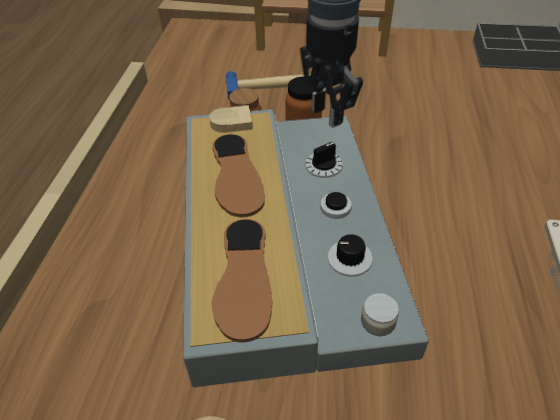

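The gripper is above the timer with its fingertips near (327,112), either side of the bar's line. The view is clear, so I'll go down.

>>> send_rows:
  motion:
    - [[0,0,-0.08,-0.006,50],[0,0,-0.16,-0.006,50],[0,0,-0.24,-0.006,50],[0,0,-0.26,-0.006,50],[0,0,-0.26,-0.006,50]]

```text
time_s: 3.15
tcp_pos: [0.5072, -0.1598, 0.1088]
ee_rot: [[-0.786, -0.619, -0.001], [-0.619, 0.786, 0.001], [0.001, 0.001, -1.0]]
contact_force: [0.8, 0.1, -0.2]
gripper_width: 0.0429
grip_force: 0.0
```

Run:
```python
from h import *
d=snap('top','t3.png'); e=snap('side','s3.png')
a=d['color'][200:300,340:460,::-1]; b=e['color'][60:220,250:400,::-1]
A=cv2.resize(a,(480,400),interpolation=2);B=cv2.resize(b,(375,400),interpolation=2)
cv2.imwrite('pics/z3.png',np.hstack([B,A])[:, :800])
s=arm.state(); R=np.array(s['ee_rot'])
print(s['time_s'],s['tcp_pos'],np.degrees(np.arctan2(R[1,0],R[0,0])),s['contact_force'])
```

```text
3.25 [ 0.50785383 -0.16005562  0.10986905] -141.749456935855 [ 0.06316845 -0.15583503 -0.32404401]
```

View pics/z3.png

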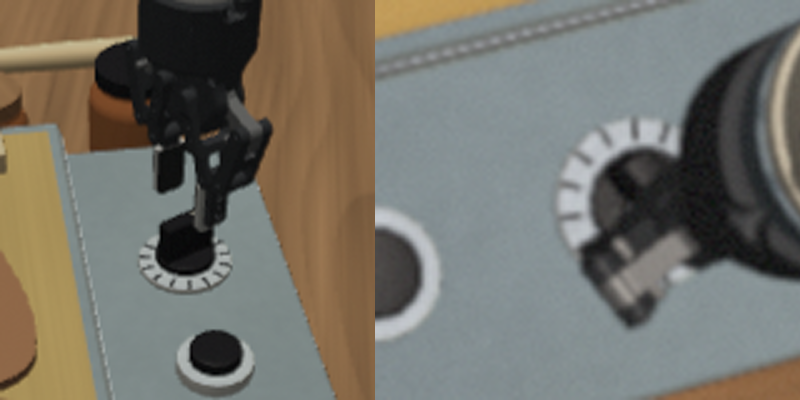

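The fingers straddle the bar (bar at about (190,240) in the left crop) and its orientation matches. I'll descend to TCP z of about 0.082 and close.

>>> send_rows:
  motion:
    - [[0,0,-0.06,0,50],[0,0,-0.12,0,50],[0,0,-0.135,0,50],[0,0,-0.135,0,50],[0,0,-0.135,0,30]]

```text
time_s: 3.75
tcp_pos: [0.5077, -0.1598, 0.0823]
ee_rot: [[-0.785, -0.62, -0.0], [-0.62, 0.785, 0.0], [0.0, 0.0, -1.0]]
contact_force: [-0.5, 0.2, -0.2]
gripper_width: 0.0295
grip_force: 0.0
```

>>> send_rows:
  motion:
    - [[0,0,0,0,22],[0,0,0,0,10],[0,0,0,0,0],[0,0,0,0,0],[0,0,0,0,0]]

```text
time_s: 4.25
tcp_pos: [0.5073, -0.1591, 0.0828]
ee_rot: [[-0.785, -0.62, -0.0], [-0.62, 0.785, 0.001], [-0.001, 0.001, -1.0]]
contact_force: [-3.0, 4.5, 6.8]
gripper_width: 0.0128
grip_force: 39.8
```

Run:
```python
from h import *
s=arm.state(); R=np.array(s['ee_rot'])
print(s['time_s'],s['tcp_pos'],np.degrees(np.arctan2(R[1,0],R[0,0])),s['contact_force'],s['ft_torque'],s['gripper_width'],s['grip_force'])
```

```text
4.25 [ 0.50730129 -0.15912515  0.08276995] -141.68796213800985 [-2.96764176  4.52474163  6.84831182] [ 0.90199429  0.57280933 -0.01899061] 0.012846873724852116 39.769771099090576
```

>>> send_rows:
  motion:
    - [[0,0,0.005,-0.064,0],[0,0,0.005,-0.128,0],[0,0,0.005,-0.192,0],[0,0,0.005,-0.256,0],[0,0,0.005,-0.32,0]]

```text
time_s: 4.75
tcp_pos: [0.5071, -0.1589, 0.0828]
ee_rot: [[-1.0, -0.024, -0.001], [-0.024, 1.0, 0.002], [0.001, 0.002, -1.0]]
contact_force: [0.5, 3.8, -3.8]
gripper_width: 0.0131
grip_force: 39.9
```

>>> send_rows:
  motion:
    - [[0,0,0,-0.064,0],[0,0,0,-0.128,0],[0,0,0,-0.192,0],[0,0,0,-0.256,0],[0,0,0,-0.314,0]]

```text
time_s: 5.25
tcp_pos: [0.5072, -0.1588, 0.0828]
ee_rot: [[-0.823, 0.568, -0.001], [0.568, 0.823, 0.002], [0.002, 0.001, -1.0]]
contact_force: [-0.5, 4.5, -3.0]
gripper_width: 0.0129
grip_force: 40.1
```

>>> send_rows:
  motion:
    - [[0,0,0,0,0],[0,0,0,0,0],[0,0,0,0,0]]

```text
time_s: 5.55
tcp_pos: [0.5072, -0.1588, 0.0829]
ee_rot: [[-0.826, 0.564, -0.001], [0.564, 0.826, 0.002], [0.002, 0.001, -1.0]]
contact_force: [-0.6, 3.5, -3.0]
gripper_width: 0.0131
grip_force: 39.9
```

Run:
```python
from h import *
s=arm.state(); R=np.array(s['ee_rot'])
print(s['time_s'],s['tcp_pos'],np.degrees(np.arctan2(R[1,0],R[0,0])),s['contact_force'],s['ft_torque'],s['gripper_width'],s['grip_force'])
```

```text
5.55 [ 0.50715541 -0.15879498  0.08286152] 145.67953253734777 [-0.57041374  3.46652438 -3.01443003] [ 0.96267053  0.04203762 -0.03180763] 0.013123284123844824 39.94011640548706
```

>>> send_rows:
  motion:
    - [[0,0,0,0,30],[0,0,0,0,50],[0,0,0,0,50],[0,0,0.03,0,50],[0,0,0.1,0,50]]

```text
time_s: 6.05
tcp_pos: [0.5071, -0.1597, 0.1031]
ee_rot: [[-0.825, 0.565, -0.001], [0.565, 0.825, 0.001], [0.002, -0.0, -1.0]]
contact_force: [0.4, 0.3, -0.2]
gripper_width: 0.0426
grip_force: 0.0
```

>>> send_rows:
  motion:
    - [[0,0,0.12,0,50],[0,0,0.24,0,50],[-0.1,0.3,0.24,0,20],[-0.133,0.53,0.24,0,0],[-0.133,0.53,0.24,0,0]]

```text
time_s: 6.55
tcp_pos: [0.4796, -0.0505, 0.1522]
ee_rot: [[-0.827, 0.563, 0.0], [0.563, 0.827, 0.001], [0.0, 0.001, -1.0]]
contact_force: [0.1, 0.6, -0.6]
gripper_width: 0.0006
grip_force: 0.0
```

>>> send_rows:
  motion:
    - [[0,0,0,0,0],[0,0,0,0,0],[0,0,0,0,0]]

```text
time_s: 6.85
tcp_pos: [0.4815, -0.0549, 0.1513]
ee_rot: [[-0.825, 0.565, 0.0], [0.565, 0.825, -0.0], [-0.0, -0.0, -1.0]]
contact_force: [0.5, -1.1, -0.3]
gripper_width: -0.0002
grip_force: 0.0
```

Run:
```python
from h import *
e=snap('side','s4.png');d=snap('top','t4.png')
a=d['color'][200:300,320:440,::-1]; b=e['color'][60:220,250:400,::-1]
cv2.imwrite('pics/z4.png',np.hstack([cv2.resize(b,(375,400),interpolation=2),cv2.resize(a,(425,400),interpolation=2)]))
s=arm.state(); print(s['time_s'],s['tcp_pos'],s['contact_force'],s['gripper_width'])
```

```text
6.95 [ 0.48133726 -0.05490036  0.15113842] [0.05357024 0.11326806 0.12337258] -7.348651100314287e-05
```

View pics/z4.png

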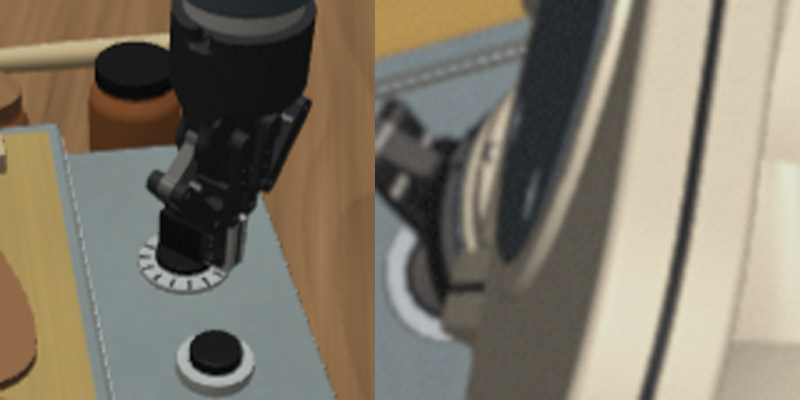

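The closed gripper over the button hides the timer from both cameras. I'll raise it briefly to check the timer before pressing.

>>> send_rows:
  motion:
    - [[0,0,0.2,0,0],[0,0,0.4,0,0],[0,0,0.5,0,0],[0,0,0.5,0,0]]

```text
time_s: 7.35
tcp_pos: [0.4823, -0.055, 0.254]
ee_rot: [[-0.825, 0.565, 0.005], [0.565, 0.825, -0.001], [-0.005, 0.001, -1.0]]
contact_force: [0.7, 0.6, -0.1]
gripper_width: 0.0003
grip_force: 0.0
```

Run:
```python
from h import *
e=snap('side','s5.png')
b=e['color'][100:290,250:420,::-1]
cv2.imwrite('pics/z5.png',cv2.resize(b,None,fx=3,fy=3,interpolation=2))
s=arm.state(); print(s['time_s'],s['tcp_pos'],s['contact_force'],s['gripper_width'])
```

```text
7.4 [ 0.4816871  -0.05468776  0.25202909] [ 0.53365001  0.3625115  -0.33470191] 0.00011524432491193168
```

View pics/z5.png

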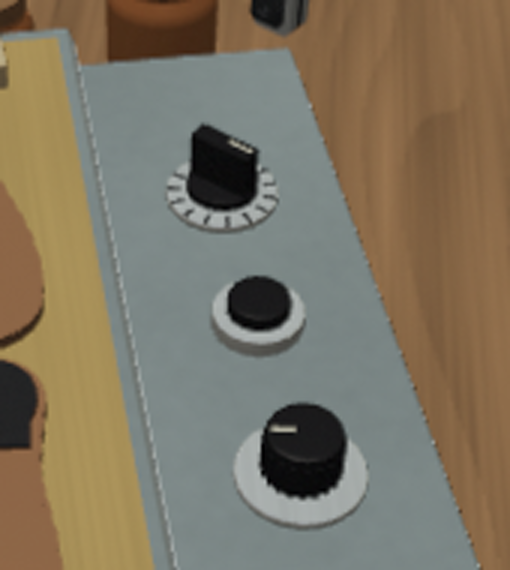

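The timer has turned: its white line now runs from (230,142) to (252,152) in the crop, the heat knob is unchanged and the button is clear. I'll check the angle numerically.

Run:
```python
from h import *
d=load('side'); P=lambda x,y,z: ray(d,250+x/3,100+y/3,z)
for p,q in(((230,142),(252,152)),((205,125),(258,151)),((194,130),(247,157))):
    a,b=P(*p,.104),P(*q,.104); v=b-a; print(np.degrees(np.arctan2(v[1],v[0])),np.hypot(*v[:2]))
for z in(.07,.074,.078): print(z,P(258.5,301,z))
```

```text
149.28303086302535 0.015379291421248305
146.9887298238845 0.038514871326309645
146.13574051440213 0.03896750709021338
0.07 [ 0.47940445 -0.05894616  0.07      ]
0.074 [ 0.47944091 -0.05480986  0.074     ]
0.078 [ 0.47947737 -0.05067357  0.078     ]
```

The bar is at about 146.5°, a turn of 72–73° from the start, so it sits at the third click. Now the press.

>>> send_rows:
  motion:
    - [[-0.005,0.005,-0.22,0,0],[-0.005,0.005,-0.44,0,0],[-0.005,0.005,-0.66,0,0],[-0.005,0.005,-0.82,0,0],[-0.005,0.005,-0.82,0,0]]

```text
time_s: 7.9
tcp_pos: [0.477, -0.0524, 0.0828]
ee_rot: [[-0.825, 0.565, -0.008], [0.565, 0.825, 0.002], [0.008, -0.003, -1.0]]
contact_force: [-0.1, 0.1, 1.4]
gripper_width: -0.0001
grip_force: 0.0
```

>>> send_rows:
  motion:
    - [[0,0,-0.015,0,0],[0,0,-0.03,0,0],[0,0,-0.045,0,0],[0,0,-0.06,0,0],[0,0,-0.06,0,0]]

```text
time_s: 8.4
tcp_pos: [0.4808, -0.0532, 0.0761]
ee_rot: [[-0.825, 0.565, 0.002], [0.565, 0.825, -0.001], [-0.002, 0.0, -1.0]]
contact_force: [1.1, -1.2, 4.7]
gripper_width: -0.0002
grip_force: 2.4
```

>>> send_rows:
  motion:
    - [[0,0,-0.005,0,0],[0,0,-0.01,0,0],[0,0,-0.01,0,0]]

```text
time_s: 8.7
tcp_pos: [0.481, -0.0532, 0.0757]
ee_rot: [[-0.825, 0.564, 0.004], [0.564, 0.825, -0.001], [-0.004, 0.001, -1.0]]
contact_force: [-6.7, -1.1, 24.1]
gripper_width: 0.0004
grip_force: 11.8
```

>>> send_rows:
  motion:
    - [[0,0,-0.005,0,0],[0,0,-0.01,0,0],[0,0,-0.01,0,0]]

```text
time_s: 9.0
tcp_pos: [0.4811, -0.0532, 0.0753]
ee_rot: [[-0.826, 0.564, 0.005], [0.564, 0.826, -0.002], [-0.005, 0.001, -1.0]]
contact_force: [-11.9, 1.6, 43.9]
gripper_width: -0.0
grip_force: 22.0
```

>>> send_rows:
  motion:
    - [[0,0,0.01,0,0],[0,0,0.01,0,0]]

```text
time_s: 9.2
tcp_pos: [0.481, -0.0532, 0.0757]
ee_rot: [[-0.825, 0.564, 0.004], [0.564, 0.825, -0.002], [-0.004, 0.001, -1.0]]
contact_force: [-5.7, -0.4, 24.0]
gripper_width: 0.0003
grip_force: 12.2
```

Run:
```python
from h import *
a=load('side')['color']; e=snap('side','s6.png')['color']
f=lambda c: cv2.resize(c[165:235,300:370,::-1],(400,400),interpolation=2)
cv2.imwrite('pics/z6.png',np.hstack([f(a),f(e)]))
s=arm.state(); print(s['time_s'],s['tcp_pos'],s['contact_force'])
```

```text
9.25 [ 0.48096346 -0.05319788  0.07569786] [-6.32165039 -0.93985097 23.54301568]
```

View pics/z6.png

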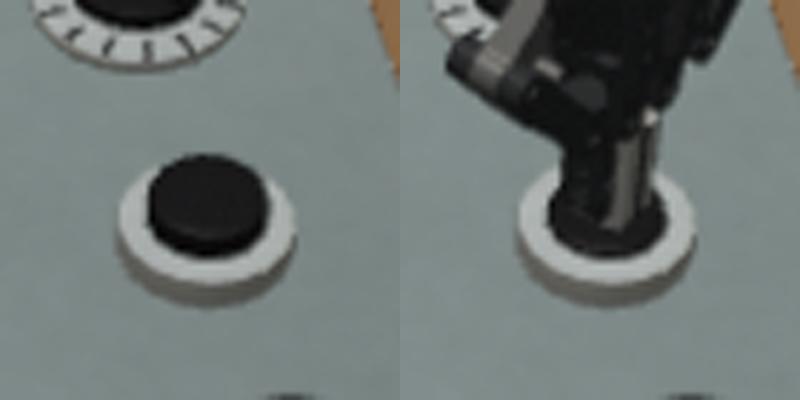

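In the right crop the button is sunk nearly flush with its housing at about (610,220), with the fingers centred on it, so it is fully pressed. I'll lift off.

>>> send_rows:
  motion:
    - [[0,0,0.03,0,0],[0,0,0.1,0,0],[0,0,0.3,0,0],[0,0,0.5,0,0],[0,0,0.7,0,0]]

```text
time_s: 9.75
tcp_pos: [0.4797, -0.0526, 0.2151]
ee_rot: [[-0.826, 0.564, 0.0], [0.564, 0.826, 0.0], [-0.0, 0.0, -1.0]]
contact_force: [0.7, -0.2, 0.2]
gripper_width: 0.0001
grip_force: 0.0
```

>>> send_rows:
  motion:
    - [[0,0,0,0,0],[0,0,0,0,0],[0,0,0,0,0],[0,0,0,0,0],[0,0,0,0,0]]

```text
time_s: 10.25
tcp_pos: [0.4796, -0.0527, 0.2124]
ee_rot: [[-0.825, 0.564, -0.002], [0.564, 0.825, 0.0], [0.002, -0.001, -1.0]]
contact_force: [0.8, 0.2, -0.3]
gripper_width: 0.0001
grip_force: 0.0
```

Run:
```python
from h import *
a=load('side')['color']; e=snap('side','s7.png')['color']
cv2.imwrite('pics/z7.png',cv2.resize(e[100:290,250:420,::-1],None,fx=3,fy=3,interpolation=2))
p=cv2.imread('pics/s5.png')[:,:,::-1]
for n,(x0,y0,x1,y1) in dict(timer=(300,135,350,180),start=(315,185,360,220),heat=(325,230,375,275)).items():
    print(n,np.abs(p[y0:y1,x0:x1].astype(int)-e[y0:y1,x0:x1]).mean())
s=arm.state(); print(s['time_s'],s['tcp_pos'],s['contact_force'])
```

```text
timer 1.8503703703703704
start 1.365925925925926
heat 1.3594074074074074
10.3 [ 0.47973149 -0.05272201  0.21252398] [-0.08478131  0.68646429  0.10499691]
```

View pics/z7.png

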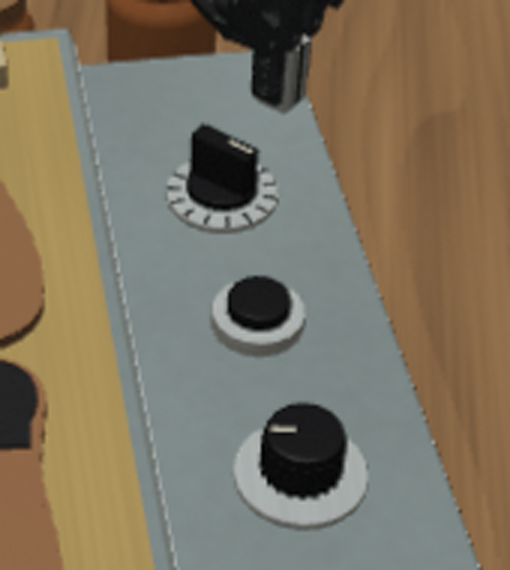

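The button is back up at (258,302), the timer still sits at its third click, and the heat knob is unchanged. The gripper is clear of everything, so I'll hand in.

```bash
python3 -c "
from cell import arm; print(arm.sign_off())"
```

```text
the job is handed in; nothing more can be done
None
```

The job is handed in at about 10 s of the 48 s allowed: timer turned three clicks clockwise and released, then start pressed fully and sprung back, heat knob untouched; the fingers briefly pushed the button with about 44 N at its stop (I read the 40 N limit as covering the arm and gripper body, not the fingertips).

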